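# Kit the parts for one parking-meter rebuild

## Task

Make up the kit for one parking-meter rebuild: put the small brass lock, the unbroken window lens, the steel coin funnel and the coin-slot plate each into the tray pocket that is shaped for it, the right way up as it stands now, and flat on the pocket floor. Set the glass lens down, do not drop it. Leave the cracked lens and the large vault lock where they are.

Things in the scene. Friction and masses are not known exactly. Their poses are not given: they have to be found in the camera images.
- lock_mid (a point): small brass tumbler lock, 40 mm tall, standing on its tail: hexagon nut at the foot (30 mm over corners, 8 mm high), barrel 22 mm diameter, round head 28 mm diameter, 10 mm high, keyway on top. Grip the head. Point: its centre, half-way up, on its upright axis. All six loose parts stand on 2 mm mats left and right of the tray, any yaw, 35 mm clear of each other.
- lens_mid (a point): sound window lens, lying flat: unbroken glass disc in a round steel rim, 62 mm outside diameter, 20 mm high, 4 mm wall, glass 3 mm below the rim's top. Grip the rim with the fingertips 7 mm or more above its underside, since the fingers do not fit into a pocket beside it. Point: its centre, half-way up, on its upright axis.
- funnel_mid (a point): steel coin funnel, 54 mm tall, standing mouth down: square flange 54 x 54 x 4 mm at the foot (x and y axes along its sides), cone narrowing to a round open spout, 32 mm outside diameter over the top 22 mm. Grip the spout. Point: its centre, half-way up, on its upright axis.
- slot_plate_mid (a point): steel coin-slot plate, lying flat, slot up: flange 62 mm (x) x 36 mm (y) x 6 mm at the foot, on it a boss 40 mm (x) x 20 mm (y), its top 23 mm above the underside; dark slot along x in the top, a screw hole at each end of the flange. Grip the boss across y, fingertips above the flange. Point: its centre, half-way up, on its upright axis.
- cracked_lens_mid (a point): look-alike to leave: cracked lens in the same steel rim (62 mm diameter, 20 mm high), its glass in three pieces with a wedge of about a quarter of the disc missing. Point: its centre, half-way up, on its upright axis.
- vault_lock_mid (a point): look-alike to leave: large brass vault lock, formed like the small one but with a head of 44 mm, nut 46 mm over corners, 58 mm tall. Point: its centre, half-way up, on its upright axis. Other objects of the workshop stand 100 mm or more from the parts and the tray.
- pocket_lens (a point): tray nest for the lens: black plate 96 x 96 mm, one large round pocket, 82 mm diameter in its middle, 5 mm deep, white floor. The point is the centre of the pocket floor, 9 mm above the ledge; x and y run along the plate's sides, z up. The four nests lie two by two, centres 98 mm apart, in a fixed tray 202 mm square, its rim and the nest tops 14 mm above the ledge; which nest lies where varies.
- pocket_lock (a point): tray nest for the small lock: black plate 96 x 96 mm, one small round pocket, 50 mm diameter in its middle, 5 mm deep, white floor. The point is the centre of the pocket floor, 9 mm above the ledge; x and y run along the plate's sides, z up.
- pocket_funnel (a point): tray nest for the funnel: black plate 96 x 96 mm, one square pocket, 74 x 74 mm in its middle, 5 mm deep, white floor. The point is the centre of the pocket floor, 9 mm above the ledge; x and y run along the plate's sides, z up. Funnel flange sides along the pocket's sides.
- pocket_slot (a point): tray nest for the coin-slot plate: black plate 96 x 96 mm, one oblong pocket, 82 mm (x) x 56 mm (y) in its middle, 5 mm deep, white floor. The point is the centre of the pocket floor, 9 mm above the ledge; x and y run along the plate's sides, z up. The plate's long side goes along x, either way round.
There are look-alikes about, which are no part of the job. What is shaped like the part that bears funnel_mid but blue is not meant.

How it is judged:
By the outcome, as a careful person would: the job done as asked, in the order asked, and still so for the second after the job is handed in, with the robot touching nothing.
It also fails if it takes over 112 s, if anything falls off the work surface, if the arm or the gripper's body presses on something with over 40 N, if the wrist force passes 120 N, or if a joint passes its speed limit or range.

## Robot

A 7-joint arm with a two-finger parallel gripper is mounted at the origin on the work surface. World frame = base frame: x ahead of the robot, y to its left, z up, the work surface at z = 0. Lengths are in m, angles in rad, forces in N, time in s.
With the tool pointing down it reaches from about 0.4 to 0.85 m from the base axis. Payload 10.4 kg.
Tool frame: the origin (TCP) lies at the very end of the fingers, on their centre line; the grasp point (between the pads) lies 19 mm behind it (manip.pinch_z is the distance from the TCP to the grasp point, in m); z points along the fingers, y is the line along which they close (so a half turn about z gives the same grasp; the last joint's range is limited). The gripper opens to 85 mm and grips with 20 to 120 N. Pads are 22 mm wide; open, the fingers measure 114 mm over their backs; the gripper's body (76 mm by 85 mm) begins 54 mm behind the grasp point. The pads swing forward as they close: fully open they stand 13 mm farther back than shut.
Start: joints at [-1.148, 0.332, -0.065, 1.46, 0.022, 1.35, -0.088], TCP at [0.269, 0.564, 0.231] pointing down, gripper open.
Joint ranges: [-2.6, 2.6], [-0.5, 2.12], [-1.47, 1.34], [0.16, 2.42], [-1.27, 4.41], [0.06, 2.06], [-2.6, 2.6]. Speed limits (rad/s): [2.22, 2.22, 2.79, 2.79, 3.14, 3.14, 3.14].

## Interface

Orientations are given as a unit quaternion [x, y, z, w].
In Python, from workcell import manip gives the robot as it stands. The module is installed in compiled form; this text tells all that it offers.
- The arm moves only by the shell command python3 -m creep 'ROWS' [OPENING] [FORCE]. ROWS is a JSON object of lists of equal length, an entry for each row: "slide": the shift along the tool's x, y, z in m, a list of three; "twist": the turn about the tool's z in degrees. A call has 1 to 8 rows; each row shifts and turns the commanded pose from where the row before left it, along the tool's axes as they then stand; what a row does not reach is not made up. A row lasts 1/8 s, in which the tool goes at most 62.5 mm and 10.7 degrees, less where a joint would pass 70% of its speed; a pose out of reach is approached as far as the arm can. A call with a gripper value outside its range is refused whole. OPENING is the opening in per cent of the stroke, from 0 (shut) to 100 (fully open), set as the call begins (- or left out, the last holds). The fingers move at their own pace and stop on an object; FORCE is the grip in N (left out, the last holds). Time passes only in rows, so rows that do not move let the fingers close. It gives the time, the measured TCP pose, the force, the opening and the grip force at its end, in the units of the state.
- manip.get_obs(): the state, without advancing time (a new reading comes with each control period).
- manip.camera(name): name is "side" or "top" or "wrist"; returns (picture, depth): 400x640x3 uint8, blue, green, red; 400x640 float32, m along the optical axis (not along the pixel's ray), 0 where there is no reading.
- manip.camera_params(name): a dict with "intrinsics" (3x3 intrinsics, pixels), "dist_coeffs" ([k1, k2, p1, p2, k3] as OpenCV has them; the pictures are not rectified), "R" (3x3) and "t" (3): a world point X has camera coordinates R X + t. Camera axes: x right, y down, z forward; pixel columns grow to the right and rows downward; lengths in m; the calibration is good to about 2 mm. A picture is of the moment at which its call begins: read the wrist's pose just before it. camera_params takes no time and is no camera call; for the wrist camera it gives the pose at the moment of the call.
- manip.hand_in(): hands the job in; it is judged then, once.
The state is a dict: "clock": time; "joint_pos": joint angles; "joint_velocities": joint speeds; "tau": joint torques, N m; "position": TCP position; "ee_rot": TCP orientation; "ft_force": force on the tool from outside, world axes, zero at the start; "torque": the same for the moment, N m; "grip_width": opening from 0.0 (shut) to 1.0 (fully open); "grasp_force": force on a finger pad.
Only numpy, scipy, OpenCV 4.12 (cv2) and the standard library are available. Lean on these libraries where they do the work, as an engineer would, in place of code of your own. Each camera call takes 0.05 s, during which the arm holds its last target. There are 200 camera calls.

## Working session

There is one attempt and no reset: what is moved stays moved. The work goes in short steps, Python scripts to look and compute and a shell command to move; the robot and the scene stay as the last step left them, time stands still between calls to the robot, and variables do not carry over. Pictures are saved under pics/ and viewed, at most 14 in all, crops included, and the job is handed in when it is done.

```bash
mkdir -p pics
cat > h.py <<'E'
import numpy as np, cv2, json
from workcell import manip
def snap(n):
    p=manip.camera_params(n); im,d=manip.camera(n); return im,d,p
def world(d,p):
    "HxWx3 world points from the depth picture"
    h,w=d.shape; K=np.array(p["intrinsics"],float); D=np.array(p["dist_coeffs"],float)
    u,v=np.meshgrid(np.arange(w),np.arange(h))
    n=cv2.undistortPoints(np.stack([u,v],-1).reshape(-1,1,2).astype(float),K,D).reshape(h,w,2)
    X=np.dstack([n[...,0]*d,n[...,1]*d,d])
    W=(X-np.array(p["t"]).ravel())@np.array(p["R"]); W[d==0]=np.nan
    return W
E
python3 - <<'E'
from h import *
for n in("top","side"):
    im,d,p=snap(n); cv2.imwrite(f"pics/{n}0.png",im); np.savez(f"{n}0.npz",im=im,d=d,W=world(d,p))
    print(n,np.array(p["intrinsics"]).round(0).tolist(),(-np.array(p["R"]).T@np.array(p["t"]).ravel()).round(3))
print(manip.pinch_z, manip.get_obs())
E
```

```text
top [[435.0, 0.0, 321.0], [0.0, 435.0, 196.0], [0.0, 0.0, 1.0]] [ 0.409 -0.064  1.265]
side [[482.0, 0.0, 314.0], [0.0, 482.0, 202.0], [0.0, 0.0, 1.0]] [-0.055 -0.976  0.875]
0.0187 {'clock': 0.1, 'joint_pos': array([-1.14763034,  0.33282689, -0.06471255,  1.46084596,  0.02162934,
        1.34987861, -0.08847798]), 'joint_velocities': array([-0.00057532, -0.00076994,  0.00087621, -0.00245022, -0.00053523,
       -0.00062614, -0.00016962]), 'tau': array([ 1.17877837e-03, -6.26747561e+01,  4.91043320e-02, -3.92424738e+01,
        1.64115132e-02,  7.11779518e-03, -5.72095689e-05]), 'position': array([0.26933258, 0.56363127, 0.23058958]), 'ee_rot': array([ 2.21013255e-01,  9.75270600e-01, -6.23124066e-04, -1.00307096e-04]), 'ft_force': array([-0.41513905,  0.02789262, -0.28500491]), 'torque': array([ 0.01337665, -0.06560497, -0.00082766]), 'grasp_force': 0.0, 'grip_width': 0.9998521908816009}
```

View pics/top0.png

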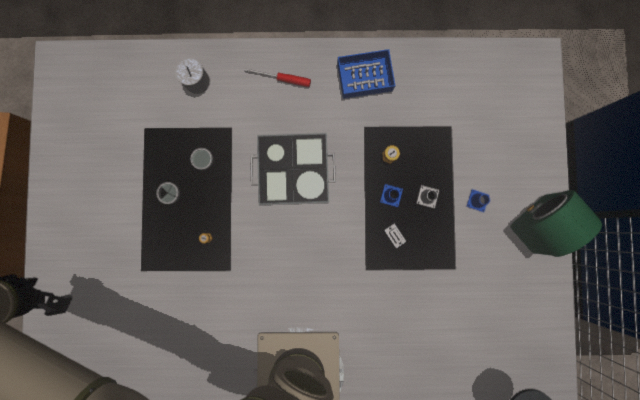

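The top picture shows the tray at about (293,170). Its nests are lock (276,153), funnel (309,151), slot (276,186) and lens (311,186).
- **Left mat:** lenses at (201,158) and (167,193), where (167,193) has a dark wedge and so looks cracked. The small lock is at (205,238).
- **Right mat:** vault lock (391,153), blue funnel (392,195), steel funnel (428,196), slot plate (395,236).

I'll check these in an enlarged crop and measure positions.

Run:
```python
from h import *
z=np.load("top0.npz"); im,W=z["im"],z["W"]
a=cv2.resize(im[140:260,150:250],None,fx=4,fy=4,interpolation=3); b=cv2.resize(im[140:260,365:455],None,fx=4,fy=4,interpolation=3)
cv2.imwrite("pics/crop0.png",np.hstack([a,b]))
for n,(u,v) in dict(mat=(180,250),bench=(250,230),nest=(293,170),rim=(293,137)).items(): print(n,W[v,u].round(4))
g=cv2.cvtColor(im,cv2.COLOR_BGR2GRAY)
# parts: points above mat
for n,(u,v,r) in dict(lensA=(201,158,16),lensB=(167,193,16),lock=(205,238,12),funnel=(428,196,14),blue=(392,195,14),plate=(395,236,16),vault=(391,153,14)).items():
    w=W[v-r:v+r,u-r:u+r].reshape(-1,3); gg=g[v-r:v+r,u-r:u+r].ravel()
    zz=w[:,2]; zt=np.nanpercentile(zz,98); m=(zz>0.008); t=zz>zt-0.006
    (c,s,ang)=cv2.minAreaRect((w[m][:,:2]*1000).astype(np.float32))
    print(n,"ztop",zt.round(3),"all",np.round(c,1),np.round(s,1),round(ang,1),"top mean",w[t][:,:2].mean(0).round(4),m.sum(),t.sum())
# pockets: bright regions in the tray
_,th=cv2.threshold(g[133:205,257:330],130,255,0)
n,l,s,c=cv2.connectedComponentsWithStats(th)
for i in range(1,n):
    if s[i,4]>100:
        w=W[133:205,257:330][l==i]; r=cv2.minAreaRect((w[:,:2]*1000).astype(np.float32)); print("pocket",(c[i]+[257,133]).round(1),s[i],np.nanmean(w,0).round(4),np.round(r[1],1),round(r[2],1))
```

```text
mat [0.3514 0.3383 0.0052]
bench [4.079e-01 1.373e-01 1.000e-04]
nest [0.5801 0.0113 0.0174]
rim [0.6782 0.0116 0.011 ]
lensA ztop 0.023 all [613.9 277.9] [60.2 61. ] 44.8 top mean [0.6147 0.278 ] 373 253
lensB ztop 0.023 all [515.2 373.2] [59.3 61.9] 52.3 top mean [0.515  0.3707] 313 215
lock ztop 0.044 all [394.7 259.1] [26.8 43.2] 72.6 top mean [0.3856 0.2619] 96 70
funnel ztop 0.056 all [ 500.6 -380.8] [64.  51.1] 63.7 top mean [ 0.5016 -0.3777] 180 39
blue ztop 0.055 all [ 502.6 -280.6] [70.2 53.2] 76.6 top mean [ 0.5055 -0.2728] 172 37
plate ztop 0.026 all [ 384.8 -270.6] [77.2 73.5] 21.1 top mean [ 0.3889 -0.2808] 171 99
vault ztop 0.063 all [ 622.9 -274.3] [47.1 54.8] 19.5 top mean [ 0.6206 -0.2678] 236 164
pocket [309.  151.2] [ 39   6  26  25 614] [ 0.6362 -0.0349  0.0088] [0. 0.] 0.0
pocket [275.3 152.4] [ 10  12  17  16 209] [0.6332 0.0636 0.0088] [46.7 44.6] 73.5
pocket [276.1 185.8] [ 10  39  19  28 514] [0.5352 0.0608 0.0087] [80.  52.1] 4.3
pocket [309.8 184.7] [ 39  38  28  28 598] [ 0.5379 -0.0368  0.0087] [78.2 78.4] 44.2
```

View pics/crop0.png

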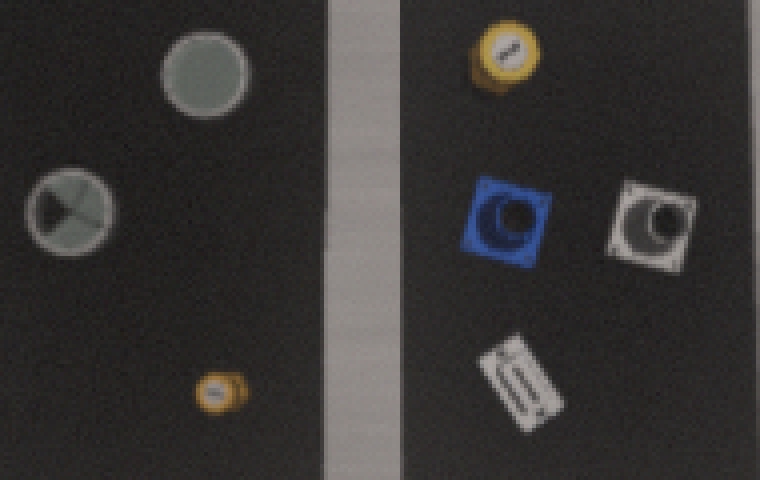

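The crop settles the look-alikes. The lens at (201,158) is a full disc, so it's the sound one; the one at (167,193) has a wedge missing. The bare-steel funnel is at (428,196) and the blue one at (392,195) isn't wanted. The small lock is at (205,238), and the big vault lock stays where it is. I'll go above the small lock first.

```bash
cat >> h.py <<'E'
from scipy.spatial.transform import Rotation as Ro
def need(target,yaw=None):
    "slide in present tool axes to the target TCP; twist (deg) to bring tool y to a world yaw (mod 180)"
    o=manip.get_obs(); R=Ro.from_quat(o["ee_rot"]).as_matrix()
    cur=np.degrees(np.arctan2(R[1,1],R[0,1])); s=R.T@(np.array(target)-o["position"])
    tw=None if yaw is None else round(-((yaw-cur+90)%180-90),1)
    print("t",round(o["clock"],1),"tcp",o["position"].round(4),"yawY",round(cur,1),"slide mm",(s*1000).round(1),"twist",tw,"j7",o["joint_pos"][6].round(2),"w",round(o["grip_width"],3))
E
python3 -m creep '{"slide":[[-0.039,-0.037,0.005],[-0.039,-0.037,0.005],[-0.039,-0.037,0.005],[-0.039,-0.037,0.005],[-0.039,-0.037,0.005],[-0.039,-0.037,0.005],[0,0,0],[0,0,0]],"twist":[0,0,0,0,0,0,-10.5,-10.5]}'
python3 -m creep '{"slide":[[0,0,0],[0,0,0]],"twist":[-4.5,0]}' 65
python3 - <<'E'
from h import *
need((.386,.262,.2),90)
im,d,p=snap("wrist"); W=world(d,p); cv2.imwrite("pics/w1.png",im)
print((-np.array(p["R"]).T@np.array(p["t"]).ravel()).round(3))
m=(W[...,2]>.036)&(W[...,2]<.06)&(abs(W[...,0]-.386)<.05)&(abs(W[...,1]-.262)<.05)
r=cv2.minEnclosingCircle((W[m][:,:2]*1000).astype(np.float32)); print(m.sum(),r,np.nanmedian(W[m][:,2]), W[m].mean(0))
E
```

```text
clock: 1.1
position: [0.385, 0.262, 0.2011]
ee_rot: [0.037, 0.999, -0.0, -0.0]
ft_force: [0.0, 0.9, -0.6]
grip_width: 0.999
grasp_force: 0.0
clock: 1.35
position: [0.3847, 0.2626, 0.2011]
ee_rot: [0.001, 1.0, -0.0, -0.0]
ft_force: [0.2, -0.7, -0.9]
grip_width: 0.655
grasp_force: 0.0
t 1.4 tcp [0.3847 0.2626 0.2011] yawY 89.9 slide mm [-1.3 -0.6  1.1] twist -0.1 j7 0.87 w 0.655
[0.31  0.263 0.345]
704 ((384.108154296875, 262.8470764160156), 13.88344669342041) 0.043024504250592975 [0.38313995 0.26273544 0.04279617]
```

View pics/w1.png

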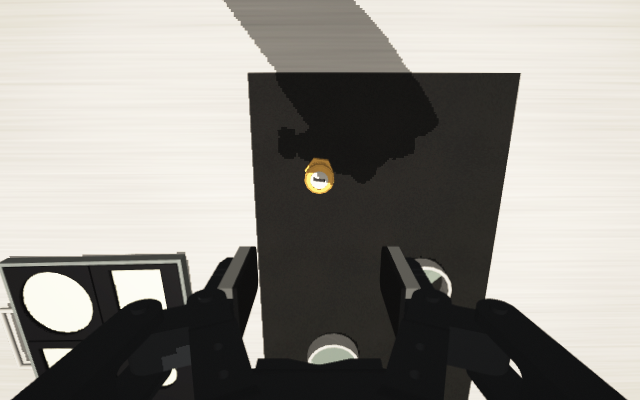

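The wrist view shows the lock at pixel (319,178), and the depth fit puts its head at (384, 263) mm, right under the tool. Descending and gripping.

```bash
python3 -m creep '{"slide":[[0,0,0.045],[0,0,0.045],[0,0,0.045],[0,0,0.03],[0,0,0.0145],[0,0,0.005],[0,0,0]],"twist":[0,0,0,0,0,0,0]}'
python3 -m creep '{"slide":[[0,0,0],[0,0,0],[0,0,0],[0,0,0]],"twist":[0,0,0,0]}' 0 40
python3 -m creep '{"slide":[[0,0,-0.02],[0,0,-0.04],[0,0,-0.04],[0,0,0]],"twist":[0,0,0,0]}'
python3 - <<'E'
from h import *
need((.6332,.0636,.13),91.6)
im,d,p=snap("wrist"); cv2.imwrite("pics/w2.png",im[:,100:540])
E
```

```text
clock: 2.28
position: [0.3853, 0.2631, 0.0174]
ee_rot: [0.001, 1.0, 0.0, 0.0]
ft_force: [-0.2, -0.2, -0.0]
grip_width: 0.651
grasp_force: 0.0
clock: 2.78
position: [0.3855, 0.2632, 0.0178]
ee_rot: [0.0, 1.0, 0.001, 0.001]
ft_force: [-0.6, -1.3, 7.1]
grip_width: 0.297
grasp_force: 38.9
clock: 3.28
position: [0.3865, 0.2641, 0.12]
ee_rot: [0.0, 1.0, 0.002, 0.002]
ft_force: [0.4, 0.0, -1.4]
grip_width: 0.296
grasp_force: 39.4
t 3.3 tcp [0.3865 0.2641 0.12  ] yawY 90.0 slide mm [-246.9 -200.2   -9.7] twist -1.6 j7 0.88 w 0.296
```

View pics/w2.png

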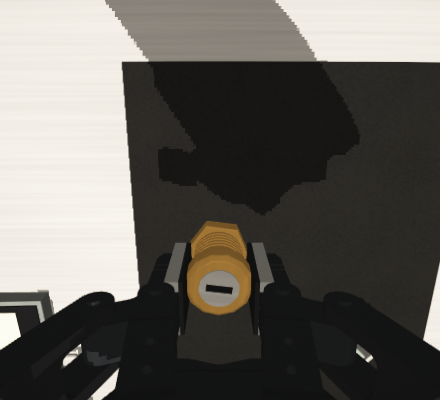

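The lock is held by its head, upright, at (220,285) in the crop. Carrying it over the lock nest.

```bash
python3 -m creep '{"slide":[[-0.041,-0.033,-0.001],[-0.041,-0.033,-0.001],[-0.041,-0.033,-0.001],[-0.041,-0.033,-0.001],[-0.041,-0.034,-0.001],[-0.041,-0.034,-0.001],[0,0,0],[0,0,0]],"twist":[0,0,0,0,0,0,-1.6,0]}'
python3 - <<'E'
from h import *
im,d,p=snap("wrist"); W=world(d,p); cv2.imwrite("pics/w3.png",im); need((.6332,.0636,.13),91.6)
g=cv2.cvtColor(im,6); w=(g>170)&(abs(W[...,2]-.0095)<.004)
n,l,s,c=cv2.connectedComponentsWithStats(w.astype(np.uint8))
for i in range(1,n):
    if s[i,4]>500:
        q=W[l==i]; r=cv2.minAreaRect((q[:,:2]*1000).astype(np.float32)); print(c[i].round(0),s[i,4],np.round(r[0],1),np.round(r[1],1),round(r[2],1),q[:,2].mean().round(4))
E
```

```text
clock: 4.32
position: [0.6299, 0.0628, 0.1213]
ee_rot: [-0.014, 1.0, -0.0, -0.001]
ft_force: [-0.3, 0.2, -1.5]
grip_width: 0.298
grasp_force: 39.5
t 4.4 tcp [0.6297 0.0635 0.1217] yawY 91.6 slide mm [-3.5 -0.  -8.3] twist -0.0 j7 1.53 w 0.3
[181.  60.] 10864 [535.8 -36.4] [80.3 81. ] 36.7 0.0102
[294.  58.] 3203 [533.9  44.4] [80.4 22.4] 0.1 0.0103
[195. 195.] 8181 [634.5 -34.1] [73.5 73.7] 1.6 0.0103
[313. 208.] 1091 [642.7  59.2] [46.9 24.8] 59.7 0.0103
```

View pics/w3.png

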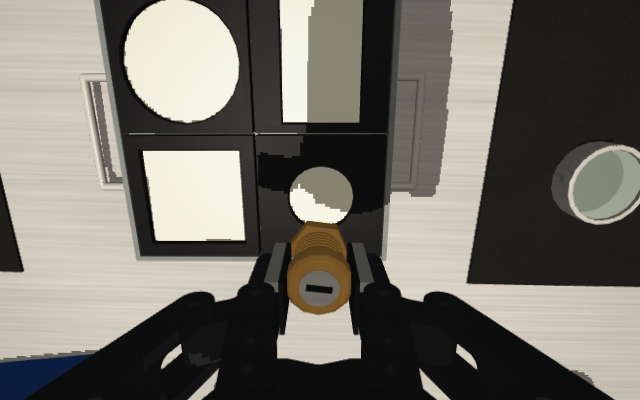

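The lock nest, partly shaded at about (320,197), lies under the lock. By the wrist fit, with the tray turned 1.6°, the pocket centres are:

| Pocket | x (mm) | y (mm) |
|---|---|---|
| lock | 632 | 64 |
| funnel | 634.5 | -34 |
| lens | 536 | -36.4 |
| slot | 533 | 61.6 |

Setting the lock down.

```bash
python3 -m creep '{"slide":[[-0.002,0,0.03],[0,0,0.035],[0,0,0.02],[0,0,0.008],[0,0,0.0025],[0,0,0]],"twist":[0,0,0,0,0,0]}'
python3 -m creep '{"slide":[[0,0,0.0005],[0,0,0]],"twist":[0,0]}'
python3 -m creep '{"slide":[[0,0,0],[0,0,0],[0,0,0],[0,0,-0.02],[0,0,-0.05],[0,0,-0.06],[0,0,-0.03],[0,0,0]],"twist":[0,0,0,0,0,0,0,0]}' 55
python3 - <<'E'
from h import *
im,d,p=snap("wrist"); W=world(d,p); cv2.imwrite("pics/w4.png",im); need((.614,.278,.2),90)
m=(W[...,2]>.04)&(W[...,2]<.06)&(abs(W[...,0]-.632)<.03)&(abs(W[...,1]-.064)<.03)
print(m.sum(),cv2.minEnclosingCircle((W[m][:,:2]*1000).astype(np.float32)),W[m][:,2].mean())
E
```

```text
clock: 5.12
position: [0.6333, 0.0628, 0.0282]
ee_rot: [-0.014, 1.0, 0.0, 0.001]
ft_force: [-0.4, 0.4, -1.4]
grip_width: 0.3
grasp_force: 39.5
clock: 5.38
position: [0.633, 0.0627, 0.0273]
ee_rot: [-0.014, 1.0, 0.0, 0.0]
ft_force: [0.8, 0.9, -1.6]
grip_width: 0.295
grasp_force: 39.5
clock: 6.38
position: [0.6344, 0.0626, 0.1914]
ee_rot: [-0.013, 1.0, 0.001, 0.003]
ft_force: [0.6, 0.4, -0.0]
grip_width: 0.553
grasp_force: 0.0
t 6.4 tcp [0.6334 0.0626 0.189 ] yawY 91.5 slide mm [ 13.5 215.9 -10.8] twist 1.5 j7 1.52 w 0.547
800 ((631.6290893554688, 62.33169174194336), 13.941472053527832) 0.0496841379226317
```

View pics/w4.png

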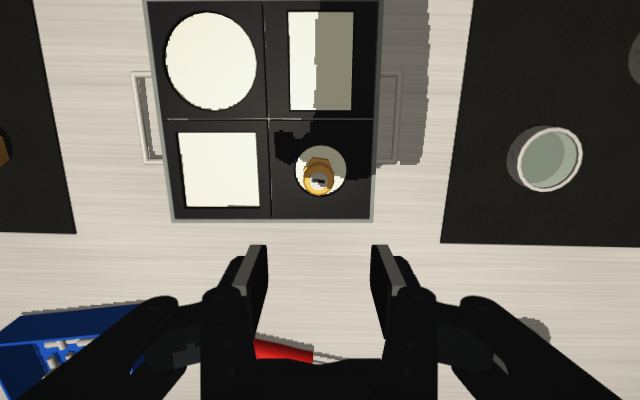

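The lock stands in its pocket at (319,178), with its head at 49 mm height. Next is the sound lens.

```bash
python3 -m creep '{"slide":[[0.0035,0.054,0.003],[0.0035,0.054,0.003],[0.0035,0.054,0.003],[0.003,0.054,0.003],[0,0,0],[0,0,0]],"twist":[0,0,0,0,1.5,0]}' 100
python3 - <<'E'
from h import *
im,d,p=snap("wrist"); W=world(d,p); cv2.imwrite("pics/w5.png",im)
m=(W[...,2]>.015)&(W[...,2]<.03)&(abs(W[...,0]-.614)<.04)&(abs(W[...,1]-.278)<.04)
c,r=cv2.minEnclosingCircle((W[m][:,:2]*1000).astype(np.float32)); print(m.sum(),c,r,np.nanpercentile(W[m][:,2],95)); need((c[0]/1000,c[1]/1000,.005),90)
E
```

```text
clock: 7.18
position: [0.6131, 0.2774, 0.174]
ee_rot: [-0.0, 1.0, -0.001, -0.001]
ft_force: [-0.6, -0.4, -1.4]
grip_width: 1.001
grasp_force: 0.0
3637 (613.1395263671875, 278.861328125) 30.954681396484375 0.02338313827477694
t 7.2 tcp [0.6135 0.2765 0.1744] yawY 90.0 slide mm [  0.3   2.6 169.4] twist -0.0 j7 1.16 w 1.0
```

View pics/w5.png

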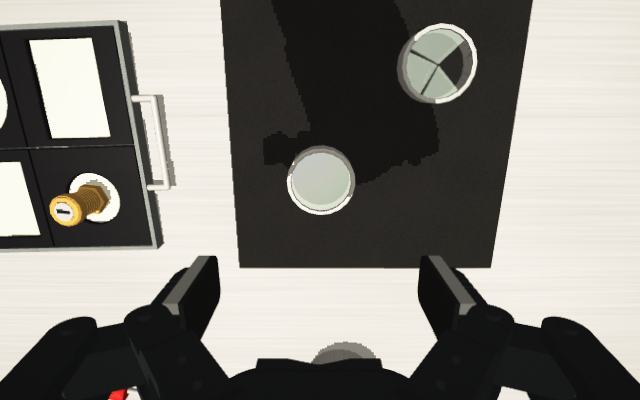

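The wrist view shows the unbroken disc at (321,180) and the cracked one at (437,63). Descending onto the sound lens.

```bash
python3 -m creep '{"slide":[[0,0.002,0.045],[0,0,0.045],[0,0,0.04],[0,0,0.022],[0,0,0.011],[0,0,0.005],[0,0,0]],"twist":[0,0,0,0,0,0,0]}'
python3 -m creep '{"slide":[[0,0,0],[0,0,0],[0,0,0],[0,0,0]],"twist":[0,0,0,0]}' 0 40
python3 - <<'E'
from h import *
im,d,p=snap("wrist"); W=world(d,p); cv2.imwrite("pics/w6.png",im); need((.536,-.0364,.1),91.6)
E
```

```text
clock: 8.1
position: [0.614, 0.2803, 0.0077]
ee_rot: [-0.0, 1.0, 0.0, 0.001]
ft_force: [-0.8, 0.9, 0.1]
grip_width: 1.004
grasp_force: 0.0
clock: 8.6
position: [0.614, 0.2805, 0.0086]
ee_rot: [-0.001, 1.0, 0.0, 0.001]
ft_force: [-3.2, -1.4, 8.5]
grip_width: 0.71
grasp_force: 41.3
t 8.7 tcp [0.614  0.2805 0.0086] yawY 90.1 slide mm [  78.2 -316.7  -91.8] twist -1.5 j7 1.19 w 0.711
```

View pics/w6.png

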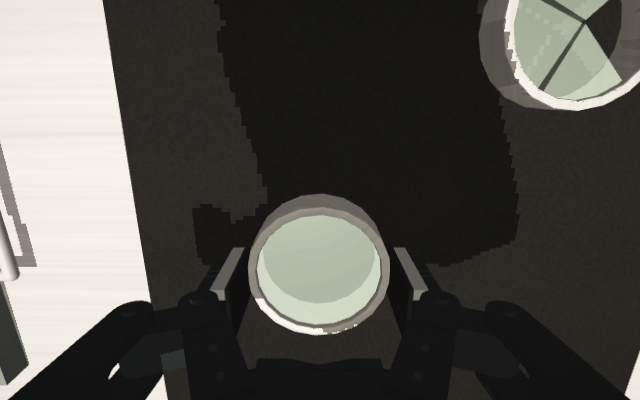

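The rim is gripped, with the disc at (320,270), but the overlap looks shallow. I'll re-grip 3 mm lower, then lift.

```bash
python3 -m creep '{"slide":[[0,0,0],[0,0,0],[0,0,0.002],[0,0,0.001],[0,0,0]],"twist":[0,0,0,0,0]}' 85
python3 -m creep '{"slide":[[0,0,0],[0,0,0],[0,0,0],[0,0,0]],"twist":[0,0,0,0]}' 0 45
python3 -m creep '{"slide":[[0,0,-0.01],[0,0,-0.02],[0,0,-0.03],[0,0,-0.03],[0,0,-0.01],[0,0,0]],"twist":[0,0,0,0,0,0]}'
python3 - <<'E'
from h import *
im,d,p=snap("wrist"); W=world(d,p); cv2.imwrite("pics/w7.png",im[100:,120:520]); need((.536,-.0364,.11),91.6)
m=(W[...,2]>.095)&(W[...,2]<.15)&(np.hypot(W[...,0]-.614,W[...,1]-.28)<.031)
q=W[m]; A=np.c_[q[:,:2]-q[:,:2].mean(0),np.ones(len(q))]; print(m.sum(),np.linalg.lstsq(A,q[:,2],rcond=None)[0].round(4))
E
```

```text
clock: 9.28
position: [0.6133, 0.2801, 0.0036]
ee_rot: [-0.001, 1.0, -0.0, -0.0]
ft_force: [-0.4, -0.0, 0.4]
grip_width: 0.851
grasp_force: 0.0
clock: 9.78
position: [0.6136, 0.2803, 0.0045]
ee_rot: [-0.0, 1.0, 0.0, 0.0]
ft_force: [-2.2, -1.3, 6.1]
grip_width: 0.71
grasp_force: 48.4
clock: 10.52
position: [0.6136, 0.2804, 0.1046]
ee_rot: [-0.001, 1.0, 0.0, 0.001]
ft_force: [0.0, -0.2, -0.9]
grip_width: 0.713
grasp_force: 48.9
t 10.6 tcp [0.6131 0.2801 0.1034] yawY 90.1 slide mm [  77.4 -316.4   -6.6] twist -1.5 j7 1.17 w 0.706
16390 [ 0.0251 -0.0156  0.1216]
```

View pics/w7.png

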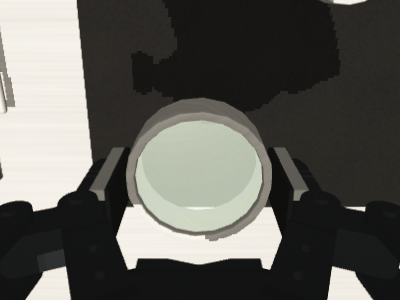

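The lens is lifted level, at (203,175) in the crop. Carrying it over the lens nest.

```bash
python3 -m creep '{"slide":[[0.013,-0.053,0],[0.013,-0.053,0],[0.013,-0.053,0],[0.013,-0.053,0],[0.013,-0.053,0],[0.012,-0.051,0],[0,0,0],[0,0,0]],"twist":[0,0,0,0,0,0,-1.5,0]}'
python3 - <<'E'
from h import *
need((.536,-.0364,.0125),91.6)
E
```

```text
clock: 11.58
position: [0.5363, -0.0353, 0.103]
ee_rot: [-0.014, 1.0, 0.0, -0.001]
ft_force: [-0.1, -0.2, 0.1]
grip_width: 0.708
grasp_force: 49.0
t 11.6 tcp [ 0.5363 -0.0353  0.103 ] yawY 91.6 slide mm [ 0.2 -1.1 90.5] twist -0.0 j7 1.67 w 0.708
```

```bash
python3 -m creep '{"slide":[[0,-0.001,0.03],[0,0,0.035],[0,0,0.015],[0,0,0.006],[0,0,0.002],[0,0,0],[0,0,0]],"twist":[0,0,0,0,0,0,0]}'
python3 -m creep '{"slide":[[0,0,0.0015],[0,0,0],[0,0,0]],"twist":[0,0,0]}'
```

```text
clock: 12.45
position: [0.5373, -0.0369, 0.0165]
ee_rot: [-0.014, 1.0, 0.0, 0.001]
ft_force: [0.1, 0.0, -0.7]
grip_width: 0.713
grasp_force: 49.0
clock: 12.82
position: [0.5367, -0.0369, 0.0143]
ee_rot: [-0.014, 1.0, 0.0, 0.0]
ft_force: [-1.0, 0.0, -0.6]
grip_width: 0.711
grasp_force: 49.0
```

```bash
python3 -m creep '{"slide":[[0,0,0.0015],[0,0,0],[0,0,0]],"twist":[0,0,0]}'
python3 -m creep '{"slide":[[0,0,0.001],[0,0,0],[0,0,0]],"twist":[0,0,0]}'
```

```text
clock: 13.2
position: [0.5367, -0.0369, 0.0127]
ee_rot: [-0.014, 1.0, 0.0, -0.0]
ft_force: [0.7, 0.1, -0.4]
grip_width: 0.708
grasp_force: 49.0
clock: 13.58
position: [0.5367, -0.0369, 0.0118]
ee_rot: [-0.014, 1.0, 0.0, 0.0]
ft_force: [0.7, -0.2, -0.7]
grip_width: 0.708
grasp_force: 49.0
```

```bash
python3 -m creep '{"slide":[[0,0,0.001],[0,0,0],[0,0,0]],"twist":[0,0,0]}'
python3 -m creep '{"slide":[[0,0,0.0005],[0,0,0],[0,0,0]],"twist":[0,0,0]}'
```

```text
clock: 13.95
position: [0.5369, -0.0369, 0.0114]
ee_rot: [-0.014, 1.0, 0.0, 0.0]
ft_force: [-3.6, 0.4, 6.5]
grip_width: 0.712
grasp_force: 49.8
clock: 14.32
position: [0.5369, -0.0369, 0.0113]
ee_rot: [-0.014, 1.0, 0.0, 0.0]
ft_force: [-6.2, 1.0, 12.6]
grip_width: 0.707
grasp_force: 50.3
```

The lens touches the floor (12 N). Releasing it and moving over to the steel funnel.

```bash
python3 -m creep '{"slide":[[0,0,0],[0,0,0],[0,0,0],[0,0,-0.015],[0,0,-0.05],[0,0,-0.06],[0,0,-0.06],[0,0,0]],"twist":[0,0,0,0,0,0,0,0]}' 90
python3 -m creep '{"slide":[[0.003,-0.057,0],[0.004,-0.057,0],[0.004,-0.057,0],[0.004,-0.057,0],[0.004,-0.057,0],[0.004,-0.055,0],[0,0,0],[0,0,0]],"twist":[0,0,0,0,0,0,0,0]}'
python3 - <<'E'
from h import *
im,d,p=snap("wrist"); W=world(d,p); cv2.imwrite("pics/w8.png",im)
near=np.hypot(W[...,0]-.501,W[...,1]+.379)<.045
m=(W[...,2]>.049)&(W[...,2]<.065)&near
c,r=cv2.minEnclosingCircle((W[m][:,:2]*1000).astype(np.float32)); print("spout",m.sum(),c,r,W[m][:,2].mean())
m=(W[...,2]>.0058)&(W[...,2]<.012)&near&(cv2.cvtColor(im,6)>90)
R=cv2.minAreaRect((W[m][:,:2]*1000).astype(np.float32)); print("flange",m.sum(),np.round(R[0],1),np.round(R[1],1),round(R[2],1)); need((c[0]/1000,c[1]/1000,.18),R[2])
E
```

```text
clock: 15.32
position: [0.5393, -0.0372, 0.2013]
ee_rot: [-0.013, 1.0, 0.001, 0.005]
ft_force: [0.8, -0.8, -1.1]
grip_width: 0.897
grasp_force: 0.0
clock: 16.32
position: [0.5228, -0.3769, 0.1949]
ee_rot: [-0.013, 1.0, 0.0, -0.0]
ft_force: [-0.3, 1.1, 0.5]
grip_width: 0.898
grasp_force: 0.0
spout 423 (500.0328063964844, -378.2107238769531) 16.01572036743164 0.0561835341756682
flange 1344 [ 500.1 -378.1] [54.1 54.4] 74.7
t 16.4 tcp [ 0.5233 -0.3761  0.1951] yawY 91.6 slide mm [23.4 -1.4 15.1] twist 17.0 j7 2.33 w 0.898
```

View pics/w8.png

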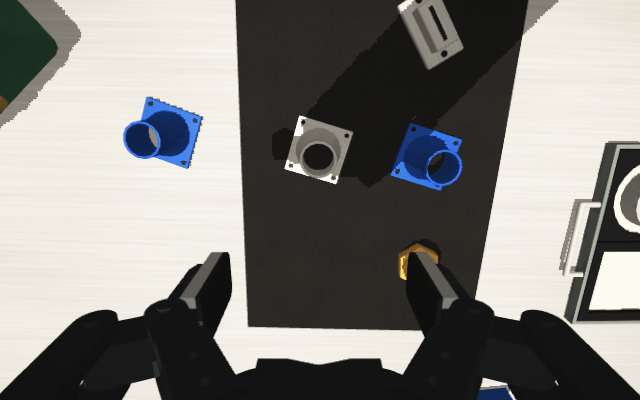

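The wrist view shows the steel funnel at (318,150) on the mat, with blue ones at (428,155) and (163,132). Its spout is at (500,-378) mm and the flange is turned to 74.7°. The lens rim shows in its nest at (635,197). Aligning with the funnel.

```bash
python3 -m creep '{"slide":[[0.0235,-0.0015,0.015],[0,0,0],[0,0,0],[0,0,0.04],[0,0,0.04],[0,0,0.02],[0,0,0]],"twist":[0,10.5,6.5,0,0,0,0]}' 65
python3 - <<'E'
from h import *
need((.5,-.3782,.034),74.7)
E
```

```text
clock: 17.25
position: [0.4995, -0.3783, 0.0795]
ee_rot: [0.134, 0.991, 0.001, -0.001]
ft_force: [-0.3, 0.3, -0.1]
grip_width: 0.649
grasp_force: 0.0
t 17.2 tcp [ 0.4995 -0.3783  0.0795] yawY 74.6 slide mm [-0.6  0.2 45.5] twist -0.1 j7 2.11 w 0.649
```

```bash
python3 -m creep '{"slide":[[0,0,0.025],[0,0,0.014],[0,0,0.0055],[0,0,0]],"twist":[0,0,0,0]}'
python3 -m creep '{"slide":[[0,0,0],[0,0,0],[0,0,0],[0,0,0]],"twist":[0,0,0,0]}' 0 40
python3 -m creep '{"slide":[[0,0,-0.015],[0,0,-0.03],[0,0,-0.04],[0,0,-0.04],[0,0,-0.01],[0,0,0]],"twist":[0,0,0,0,0,0]}'
python3 - <<'E'
from h import *
need((.6345,-.034,.15),91.6)
im,d,p=snap("wrist"); cv2.imwrite("pics/w9.png",im[60:,120:520])
E
```

```text
clock: 17.75
position: [0.4997, -0.3797, 0.0362]
ee_rot: [0.134, 0.991, -0.0, 0.0]
ft_force: [0.2, 0.9, 0.2]
grip_width: 0.649
grasp_force: 0.0
clock: 18.25
position: [0.5, -0.38, 0.0366]
ee_rot: [0.134, 0.991, -0.0, 0.001]
ft_force: [0.2, 0.3, 5.9]
grip_width: 0.357
grasp_force: 39.5
clock: 19.0
position: [0.4996, -0.3795, 0.1712]
ee_rot: [0.134, 0.991, 0.0, 0.0]
ft_force: [-1.2, -0.1, -1.3]
grip_width: 0.359
grasp_force: 39.8
t 19.0 tcp [ 0.4996 -0.3795  0.1712] yawY 74.6 slide mm [-38.1 368.9  21.3] twist -17.0 j7 2.07 w 0.359
```

View pics/w9.png

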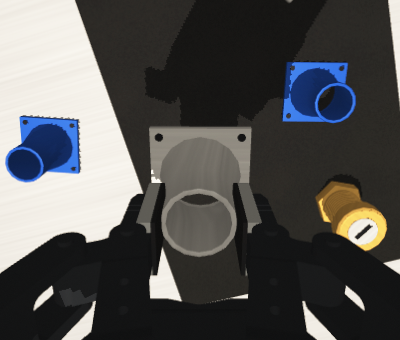

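The funnel is held squarely by the spout, at (200,220) in the crop. Carrying it to its nest.

```bash
python3 -m creep '{"slide":[[-0.005,0.053,0],[-0.005,0.053,0],[-0.005,0.053,0],[-0.006,0.053,0],[-0.006,0.053,0],[-0.005,0.052,0],[-0.005,0.052,0],[0,0,0]],"twist":[0,0,0,0,0,0,0,0]}'
python3 -m creep '{"slide":[[0,0,0],[0,0,0],[0,0,0]],"twist":[-10,-7,0]}'
python3 - <<'E'
from h import *
need((.6345,-.034,.0443),91.6)
E
```

```text
clock: 20.05
position: [0.6336, -0.0274, 0.1683]
ee_rot: [0.13, 0.991, 0.001, -0.002]
ft_force: [-0.7, -1.0, -1.7]
grip_width: 0.361
grasp_force: 39.9
clock: 20.42
position: [0.6326, -0.0345, 0.1695]
ee_rot: [-0.013, 1.0, -0.0, -0.001]
ft_force: [-0.3, 0.0, -1.0]
grip_width: 0.362
grasp_force: 39.9
t 20.4 tcp [ 0.6326 -0.0345  0.1695] yawY 91.5 slide mm [ -2.2   0.5 125.2] twist -0.1 j7 1.72 w 0.362
```

```bash
python3 -m creep '{"slide":[[-0.002,0,0.035],[0,0,0.04],[0,0,0.03],[0,0,0.014],[0,0,0.004],[0,0,0],[0,0,0]],"twist":[0,0,0,0,0,0,0]}'
python3 -m creep '{"slide":[[0,0,0.001],[0,0,0],[0,0,0]],"twist":[0,0,0]}'
```

```text
clock: 21.3
position: [0.6362, -0.0337, 0.049]
ee_rot: [-0.013, 1.0, 0.0, 0.001]
ft_force: [1.5, 0.0, -0.6]
grip_width: 0.363
grasp_force: 39.9
clock: 21.68
position: [0.6355, -0.0336, 0.0469]
ee_rot: [-0.014, 1.0, 0.0, 0.0]
ft_force: [-0.9, -0.1, -1.5]
grip_width: 0.361
grasp_force: 39.9
```

```bash
python3 -m creep '{"slide":[[0,0,0.002],[0,0,0],[0,0,0]],"twist":[0,0,0]}'
python3 -m creep '{"slide":[[0,0,0.001],[0,0,0],[0,0,0]],"twist":[0,0,0]}'
python3 -m creep '{"slide":[[0,0,0.0007],[0,0,0],[0,0,0]],"twist":[0,0,0]}'
```

```text
clock: 22.05
position: [0.6354, -0.0337, 0.0447]
ee_rot: [-0.014, 1.0, 0.0, -0.0]
ft_force: [0.5, 0.5, -0.6]
grip_width: 0.358
grasp_force: 39.9
clock: 22.42
position: [0.6355, -0.0336, 0.0439]
ee_rot: [-0.014, 1.0, 0.0, 0.0]
ft_force: [0.1, 0.5, 0.2]
grip_width: 0.363
grasp_force: 40.0
clock: 22.8
position: [0.6357, -0.0336, 0.0437]
ee_rot: [-0.014, 1.0, 0.0, 0.0]
ft_force: [-1.4, 0.1, 4.5]
grip_width: 0.363
grasp_force: 40.4
```

Contact. Releasing, rising and heading to the slot plate.

```bash
python3 -m creep '{"slide":[[0,0,0],[0,0,0],[0,0,0],[0,0,-0.02],[0,0,-0.05],[0,0,-0.06],[0,0,-0.025],[0,0,0]],"twist":[0,0,0,0,0,0,0,0]}' 60
python3 -m creep '{"slide":[[0.042,-0.04,0],[0.042,-0.04,0],[0.042,-0.04,0],[0.042,-0.04,0],[0.042,-0.04,0],[0.042,-0.04,0],[0,0,0],[0,0,0]],"twist":[0,0,0,0,0,0,0,0]}'
python3 - <<'E'
from h import *
im,d,p=snap("wrist"); W=world(d,p); cv2.imwrite("pics/w10.png",im)
near=np.hypot(W[...,0]-.386,W[...,1]+.277)<.05
for n,a,b in(("boss",.02,.03),("all",.0062,.03)):
    m=(W[...,2]>a)&(W[...,2]<b)&near&(cv2.cvtColor(im,6)>60)
    m=cv2.morphologyEx(m.astype(np.uint8),cv2.MORPH_OPEN,np.ones((3,3)))>0
    R=cv2.minAreaRect((W[m][:,:2]*1000).astype(np.float32)); print(n,m.sum(),np.round(R[0],1),np.round(R[1],1),round(R[2],1),W[m][:,2].mean().round(4))
    need((R[0][0]/1000,R[0][1]/1000,.18),R[2] if R[1][0]<R[1][1] else R[2]+90)
E
```

```text
clock: 23.8
position: [0.6367, -0.0339, 0.202]
ee_rot: [-0.013, 1.0, 0.0, 0.003]
ft_force: [0.1, 0.9, -1.3]
grip_width: 0.598
grasp_force: 0.0
clock: 24.8
position: [0.3902, -0.2798, 0.1979]
ee_rot: [-0.014, 1.0, 0.0, -0.0]
ft_force: [0.4, 1.0, 0.4]
grip_width: 0.599
grasp_force: 0.0
boss 845 [ 387.4 -280.6] [40.4 20.2] 33.0 0.0259
t 24.9 tcp [ 0.3907 -0.2794  0.1978] yawY 91.6 slide mm [ 3.3 -1.1 17.8] twist -31.3 j7 2.14 w 0.598
all 2118 [ 387.5 -280.7] [62.3 36.1] 32.8 0.0159
t 24.9 tcp [ 0.3907 -0.2794  0.1978] yawY 91.6 slide mm [ 3.2 -1.2 17.8] twist -31.1 j7 2.14 w 0.598
```

View pics/w10.png

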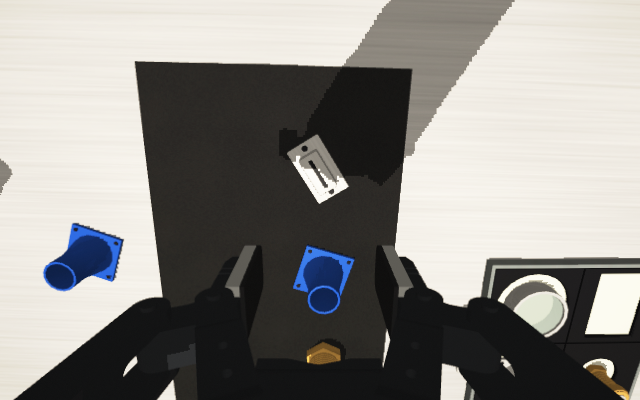

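The plate is at (318,168): centre (387.5,-280.6) mm, long side at 33°, so the tool y has to come to 123° (mod 180°). The short turn of -31° would take joint 7 past its range, so I'll turn +148.7° instead.

```bash
python3 -m creep '{"slide":[[0.0033,-0.0012,0.03],[0,0,0],[0,0,0],[0,0,0],[0,0,0],[0,0,0],[0,0,0],[0,0,0]],"twist":[0,10.6,10.6,10.6,10.6,10.6,10.6,10.6]}'
python3 -m creep '{"slide":[[0,0,0],[0,0,0],[0,0,0],[0,0,0],[0,0,0],[0,0,0],[0,0,0],[0,0,0]],"twist":[10.6,10.6,10.6,10.6,10.6,10.6,10.6,0]}' 55
python3 - <<'E'
from h import *
need((.3875,-.2806,.0115),122.9)
E
```

```text
clock: 25.85
position: [0.3877, -0.2805, 0.1678]
ee_rot: [0.594, 0.805, -0.0, -0.0]
ft_force: [0.3, 0.6, 0.0]
grip_width: 0.599
grasp_force: 0.0
clock: 26.85
position: [0.3876, -0.2807, 0.1678]
ee_rot: [0.958, 0.287, -0.0, -0.0]
ft_force: [0.1, -0.2, -0.2]
grip_width: 0.55
grasp_force: 0.0
t 26.9 tcp [ 0.3876 -0.2807  0.1678] yawY -56.6 slide mm [ 1.000e-01 -1.000e-01  1.563e+02] twist 0.5 j7 -0.42 w 0.55
```

```bash
python3 -m creep '{"slide":[[0,0,0.045],[0,0,0.045],[0,0,0.035],[0,0,0.018],[0,0,0.009],[0,0,0.003],[0,0,0],[0,0,0]],"twist":[0.5,0,0,0,0,0,0,0]}'
python3 -m creep '{"slide":[[0,0,0],[0,0,0],[0,0,0],[0,0,0]],"twist":[0,0,0,0]}' 0 40
python3 -m creep '{"slide":[[0,0,-0.015],[0,0,-0.03],[0,0,-0.04],[0,0,-0.04],[0,0,-0.01],[0,0,0]],"twist":[0,0,0,0,0,0]}'
python3 - <<'E'
from h import *
need((.5331,.0616,.15),91.6)
im,d,p=snap("wrist"); cv2.imwrite("pics/w11.png",im[60:,120:520])
E
```

```text
clock: 27.85
position: [0.3874, -0.2819, 0.0138]
ee_rot: [0.96, 0.281, 0.001, 0.0]
ft_force: [0.4, -0.3, -0.8]
grip_width: 0.55
grasp_force: 0.0
clock: 28.35
position: [0.3871, -0.2818, 0.0135]
ee_rot: [0.96, 0.281, 0.0, -0.0]
ft_force: [-1.5, 1.5, 5.7]
grip_width: 0.218
grasp_force: 39.5
clock: 29.1
position: [0.3869, -0.2816, 0.1484]
ee_rot: [0.96, 0.281, 0.001, 0.0]
ft_force: [-0.1, -0.2, -1.5]
grip_width: 0.224
grasp_force: 39.6
t 29.1 tcp [ 0.3869 -0.2816  0.1484] yawY -57.3 slide mm [ 308.3 -210.1   -1.3] twist 31.1 j7 -0.4 w 0.224
```

View pics/w11.png

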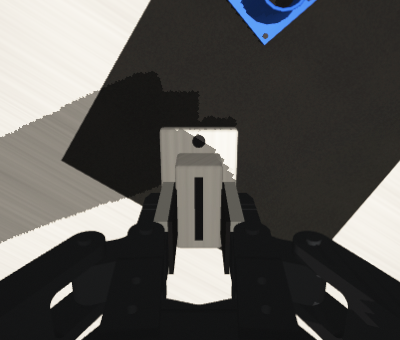

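The plate is held squarely by its boss, at (199,205) in the crop. Carrying it to the slot nest.

```bash
python3 -m creep '{"slide":[[0.044,-0.030,0],[0.044,-0.030,0],[0.044,-0.030,0],[0.044,-0.030,0],[0.044,-0.030,0],[0.044,-0.030,0],[0.044,-0.030,0],[0,0,0]],"twist":[0,0,0,0,0,0,0,0]}'
python3 -m creep '{"slide":[[0,0,0],[0,0,0],[0,0,0],[0,0,0],[0,0,0]],"twist":[10.5,10.5,10,0,0]}'
python3 - <<'E'
from h import *
need((.5331,.0616,.0225),91.6)
E
```

```text
clock: 30.15
position: [0.5325, 0.0657, 0.1458]
ee_rot: [0.959, 0.284, -0.002, -0.0]
ft_force: [-0.8, -0.4, -2.2]
grip_width: 0.22
grasp_force: 39.6
clock: 30.78
position: [0.5323, 0.0608, 0.1474]
ee_rot: [1.0, 0.016, -0.001, 0.0]
ft_force: [0.6, 0.3, -1.6]
grip_width: 0.22
grasp_force: 39.6
t 30.8 tcp [0.5323 0.0608 0.1474] yawY -88.1 slide mm [  1.   -0.9 124.9] twist 0.3 j7 -1.64 w 0.22
```

```bash
python3 -m creep '{"slide":[[0.001,-0.001,0.035],[0,0,0.04],[0,0,0.03],[0,0,0.014],[0,0,0.004],[0,0,0.001],[0,0,0],[0,0,0]],"twist":[0.3,0,0,0,0,0,0,0]}'
python3 -m creep '{"slide":[[0,0,0.001],[0,0,0],[0,0,0]],"twist":[0,0,0]}'
```

```text
clock: 31.78
position: [0.5342, 0.0625, 0.0248]
ee_rot: [1.0, 0.012, 0.001, -0.0]
ft_force: [0.2, -0.1, -1.2]
grip_width: 0.222
grasp_force: 39.6
clock: 32.15
position: [0.5338, 0.0623, 0.0231]
ee_rot: [1.0, 0.012, 0.0, -0.0]
ft_force: [0.6, 0.4, -1.7]
grip_width: 0.228
grasp_force: 39.6
```

```bash
python3 -m creep '{"slide":[[0,0,0.0015],[0,0,0],[0,0,0]],"twist":[0,0,0]}'
python3 -m creep '{"slide":[[0,0,0.001],[0,0,0],[0,0,0]],"twist":[0,0,0]}'
python3 -m creep '{"slide":[[0,0,0.0007],[0,0,0],[0,0,0]],"twist":[0,0,0]}'
```

```text
clock: 32.52
position: [0.5338, 0.0623, 0.0216]
ee_rot: [1.0, 0.012, -0.0, -0.0]
ft_force: [-1.0, -0.4, -1.4]
grip_width: 0.222
grasp_force: 39.6
clock: 32.9
position: [0.5338, 0.0624, 0.0206]
ee_rot: [1.0, 0.012, 0.0, -0.0]
ft_force: [0.8, -0.1, -1.8]
grip_width: 0.224
grasp_force: 39.7
clock: 33.28
position: [0.5338, 0.0623, 0.0205]
ee_rot: [1.0, 0.012, -0.0, -0.0]
ft_force: [-3.5, -0.5, 8.3]
grip_width: 0.218
grasp_force: 40.8
```

Contact. Releasing, backing off and checking the tray.

```bash
python3 -m creep '{"slide":[[0,0,0],[0,0,0],[0,0,0],[0,0,-0.02],[0,0,-0.05],[0,0,-0.06],[0,0,-0.06],[0,0,0]],"twist":[0,0,0,0,0,0,0,0]}' 50
python3 -m creep '{"slide":[[-0.03,0.03,-0.01],[-0.04,0.04,-0.01],[-0.04,0.04,0],[-0.02,0.04,0],[0,0.03,0],[0,0,0],[0,0,0]],"twist":[0,0,0,0,0,0,0]}'
python3 - <<'E'
from h import *
im,d,p=snap("top"); W=world(d,p); a=cv2.resize(im[128:210,250:338],None,fx=5,fy=5,interpolation=3)
im2,d2,p2=snap("side"); W2=world(d2,p2); im3,d3,p3=snap("wrist")
ok=(abs(W2[...,0]-.585)<.11)&(abs(W2[...,1]-.013)<.11)&(W2[...,2]>0); v,u=np.where(ok)
b=im2[v.min():v.max(),u.min():u.max()]; b=cv2.resize(b,(int(b.shape[1]*410/b.shape[0]),410))
o=np.hstack([a,b]); cv2.imwrite("pics/fin.png",cv2.resize(o,None,fx=min(1,790/o.shape[1]),fy=min(1,790/o.shape[1])))
for n,x,y,z,r in(("lock",.632,.064,.04,.02),("lens",.536,-.0364,.024,.038),("funnel",.6345,-.034,.055,.025),("plate",.533,.0616,.026,.03)):
    m=(np.hypot(W[...,0]-x,W[...,1]-y)<r)&(W[...,2]>z)
    q=W[m]; A=np.c_[q[:,:2]-q[:,:2].mean(0),np.ones(len(q))]
    print(n,m.sum(),"tilt/z",np.linalg.lstsq(A,q[:,2],rcond=None)[0].round(3),[np.round(k,1) for k in cv2.minAreaRect((q[:,:2]*1000).astype(np.float32))])
need((.4,-.1,.2))
E
```

```text
clock: 34.28
position: [0.5361, 0.0625, 0.2147]
ee_rot: [1.0, 0.012, 0.004, -0.001]
ft_force: [0.7, 0.7, -1.6]
grip_width: 0.5
grasp_force: 0.0
clock: 35.15
position: [0.4079, -0.12, 0.2294]
ee_rot: [1.0, 0.012, -0.0, -0.0]
ft_force: [0.6, -1.1, 0.1]
grip_width: 0.498
grasp_force: 0.0
lock 77 tilt/z [-0.018 -0.095  0.048] [array([632.3,  61.8]), array([25.8, 26. ]), np.float64(0.6)]
lens 276 tilt/z [0.003 0.001 0.027] [array([538. , -37.9]), array([57.3, 58.2]), np.float64(89.6)]
funnel 34 tilt/z [0.022 0.031 0.062] [array([635.6, -33.4]), array([28.1, 29.6]), np.float64(89.7)]
plate 100 tilt/z [ 0.033 -0.033  0.031] [array([535.5,  60.6]), array([20.1, 39.9]), np.float64(89.2)]
t 35.3 tcp [ 0.4081 -0.1199  0.2296] yawY -88.6 slide mm [ -7.6 -20.1  29.6] twist None j7 -1.48 w 0.497
```

View pics/fin.png

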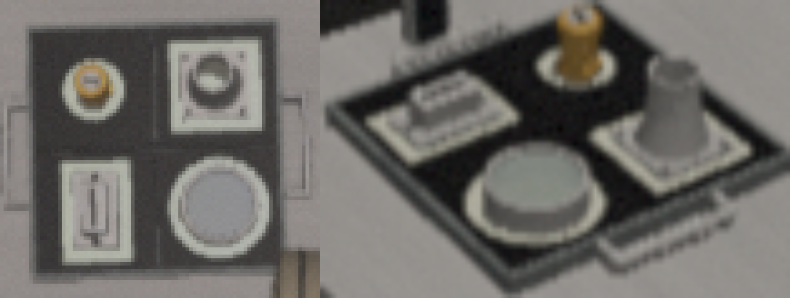

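The final picture shows all four parts in their own pockets, upright and flat. In the left half, the lock is at (92,88), funnel (215,85), plate (97,212) and lens (218,207). The gripper is open and clear of everything, so I'm handing in.

```bash
python3 -c "
from workcell import manip; print(manip.hand_in())"
```

```text
the job is handed in; nothing more can be done
None
```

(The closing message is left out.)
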